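Move the condiment row to the wooden rack in reverse order

TASK

Move the four things in the steel rack over to the empty wooden rack, one to a bay, standing upright and in reverse order: what stands at the left end of the steel rack (seen from the robot) goes into the bay at the right end of the wooden rack, and so on, so that the row is mirrored. Take them one at a time straight from rack to rack, never into a wrong bay and never put down on the worktop or stove, and leave the pepper mill, the kitchen timer and the mug where they stand.

Things in the scene. Friction and masses are not known exactly. Their poses are not given: they have to be found in the camera images.
- steel_rack: Low grey steel rack, full at the start. Origin on the worktop under its centre; x away from the robot, y left, z up; turned up to 0.12 rad. Four bays in a row, centres at x 0, y +120, +40, -40, -120 mm; bay floor 22 mm above the worktop; each bay 74 x 74 mm inside; 6 mm rims and dividers rise 12 mm above the floor, end walls up to 35 mm. 86 mm deep, 326 mm long, fixed.
- wood_rack: Low pale wooden rack, empty at the start, nearer or farther than the other. Origin on the worktop under its centre; x away from the robot, y left, z up; turned up to 0.12 rad. Four bays in a row, centres at x 0, y +120, +40, -40, -120 mm; bay floor 22 mm above the worktop; each bay 74 x 74 mm inside; 6 mm rims and dividers rise 12 mm above the floor, end walls up to 35 mm. 86 mm deep, 326 mm long, fixed.
- spice: Tall slender glass spice jar with a screw cap, the tallest of the four: 40 mm across (round), 106 mm tall. Starts upright in one of the steel rack's bays. Grip it with one finger in front and one behind, about 60 mm above its base. Origin: centre of its underside, z up. About 110 g.
- salt: Small salt shaker with a domed metal top, the smallest of the four: round, 44 mm across near its base, a little narrower in the middle, 90 mm tall. Starts upright in one of the steel rack's bays. Grip it with one finger in front and one behind, about 45 mm above its base. Origin: centre of its underside, z up. About 100 g.
- tin: Closed food tin, the lowest of the four: straight cylinder 57 mm across, 72 mm tall. Starts upright in one of the steel rack's bays. Grip it with one finger in front and one behind, about 50 mm above its base. Origin: centre of its underside, z up. About 180 g.
- honey: Squat glass jar with a wide flat lid: 53 mm (its x) by 57 mm (its y), 85 mm tall, nearly aligned with the rack (within 0.2 rad). Starts upright in one of the steel rack's bays. Grip it with one finger in front and one behind, about 50 mm above its base. Origin: centre of its underside, z up. About 260 g.
- mill: Dark wooden pepper mill, 58 mm across, 130 mm tall, behind the racks; a bystander. Origin: centre of its underside.
- timer: Round kitchen timer, 66 mm across, 56 mm tall, at the left edge of the worktop; a bystander. Origin: centre of its underside.
- mug: Small mug, 88 mm over its handle, 50 mm tall, at the left edge of the worktop; a bystander. Origin: at its underside.

How it is judged:
By the outcome, as a careful person would: the job done as asked, in the order asked, and still so for the second after the job is handed in, with the robot touching nothing.
It also fails if it takes over 102 s, if anything falls off the work surface, if the arm or the gripper's body presses on something with over 40 N, if the wrist force passes 120 N, or if a joint passes its speed limit or range.

ROBOT

A 6-joint arm with a two-finger parallel gripper is mounted at the origin on a cart in front of the work surface, level with it; the furniture and walls round the work are solid. World frame = base frame: x ahead of the robot, y to its left, z up, the work surface at z = 0. Lengths are in m, angles in rad, forces in N, time in s.
With the tool pointing down it reaches from about 0.275 to 1 m from the base axis. Payload 8.4 kg.
Tool frame: the origin (TCP) lies at the very end of the fingers, on their centre line; the grasp point (between the pads) lies 19 mm behind it; z points along the fingers, y is the line along which they close (so a half turn about z gives the same grasp; the last joint's range is limited). The gripper opens to 85 mm and grips with 20 to 120 N. Pads are 22 mm wide; open, the fingers measure 114 mm over their backs; the gripper's body (76 mm by 85 mm) begins 54 mm behind the grasp point. The pads swing forward as they close: fully open they stand 13 mm farther back than shut.
Start: joints at [-1.226, 0.353, 1.633, -0, 1.155, -0.002], TCP at [0.212, -0.588, 0.206] pointing down, gripper open.
Joint ranges: [-2.63, 2.63], [-0.92, 2.1], [0.06, 2.66], [-1.3, 4.44], [0, 2.69], [-3.02, 3.02]. Speed limits (rad/s): [2.22, 2.22, 2.79, 3.14, 3.14, 3.14].

INTERFACE

Orientations are given as a rotation vector (axis times angle).
In Python, from workcell import read_state, read_camera, sign_off gives the robot as it stands. The module is installed in compiled form; this text tells all that it offers.
- The arm moves only by the tool jog_arm, never from a script. Its argument "series" is one flat list of numbers, 4 for each row, row after row: the shift along the tool's x, y, z in mm, then the turn about the tool's z in degrees. A call has 1 to 12 rows; each row is the pose to reach, as a shift and turn from the pose commanded when the call began, along the tool's axes at that moment; what a row does not reach only later rows make up. A row lasts 1/12 s, in which the tool goes at most 41.7 mm and 7.16 degrees, less where a joint would pass 70% of its speed; a pose out of reach is approached as far as the arm can. A call with a gripper value outside its range is refused whole. "gripper" is the opening, from 0 (shut) to 1 (fully open), set as the call begins (left out, the last holds). The fingers move at their own pace and stop on an object; "force" is the grip in N (left out, the last holds). Time passes only in rows, so rows that repeat a pose let the fingers close. It gives the time, the measured TCP pose, the force, the opening and the grip force at its end, in the units of the state.
- read_state(): the state, without advancing time (a new reading comes with each control period).
- read_camera(name): name is "side" or "top" or "wrist"; returns a dict with "frame" (384x512x3 uint8, blue, green, red), "intrinsics" (3x3 intrinsics, pixels), "R" (3x3) and "t" (3): a world point X has camera coordinates R X + t. Camera axes: x right, y down, z forward; pixel columns grow to the right and rows downward; lengths in m; the calibration is good to about 2 mm. A picture is of the moment at which its call begins. There is no depth.
- sign_off(): hands the job in; it is judged then, once.
The state is a dict: "t": time; "qpos": joint angles; "joint_velocities": joint speeds; "joint_torque": joint torques, N m; "tool_pos": TCP position; "orientation": TCP orientation; "wrist_force": force on the tool from outside, world axes, zero at the start; "torque": the same for the moment, N m; "gripper_width": finger opening in m; "gripper_force": force on a finger pad.
Only numpy, scipy, OpenCV 4.12 (cv2) and the standard library are available. Lean on these libraries where they do the work, as an engineer would, in place of code of your own. Each camera call takes 0.05 s, during which the arm holds its last target. There are 200 camera calls.

## Working session

There is one attempt and no reset: what is moved stays moved. The work goes in short steps, Python scripts to look and compute and a tool call to move; the robot and the scene stay as the last step left them, time stands still between calls to the robot, and variables do not carry over. Pictures are saved under pics/ and viewed, at most 14 in all, crops included, and the job is handed in when it is done.

Besides the shell and the picture viewer there is one more tool, called after "Request:" as name(argument=value, ...) on one line, values as JSON. jog_arm: Moves the arm, as the interface text tells. Its arguments: {"type":"object","properties":{"series":{"type":"array","items":{"type":"number"}},"gripper":{"type":"number"},"force":{"type":"number"}},"required":["series"]}

```bash
mkdir -p pics
cat > h.py <<'E'
import numpy as np,cv2
from workcell import read_state, read_camera, sign_off
def ray(c,u,v,z):
    K,R,t=map(np.array,(c["intrinsics"],c["R"],c["t"]))
    d=R.T@np.linalg.inv(K)@np.array([u,v,1.]);o=-R.T@t
    return o+d*(z-o[2])/d[2]
def proj(c,X):
    K,R,t=map(np.array,(c["intrinsics"],c["R"],c["t"]))
    p=K@(R@np.array(X,float)+t);return p[:2]/p[2]
E
python3 - <<'E'
from h import *
import pickle
s=read_state();print({k:np.round(v,3) for k,v in s.items()})
for n in("top","side"):
    c=read_camera(n);pickle.dump(c,open(n+".pkl","wb"));print(n,np.round(-np.array(c["R"]).T@c["t"],3),np.round(c["R"],2).tolist(),np.array(c["intrinsics"])[0,0])
    cv2.imwrite(f"pics/{n}0.png",cv2.resize(c["frame"],(800,600),interpolation=cv2.INTER_CUBIC))
E
```

```text
{'t': np.float64(0.0), 'qpos': array([-1.226,  0.354,  1.634, -0.   ,  1.155, -0.002]), 'joint_velocities': array([ 0.001,  0.002,  0.   ,  0.001, -0.001, -0.001]), 'joint_torque': array([ 4.0000e-03, -6.0524e+01, -3.4207e+01,  0.0000e+00,  9.0000e-03,
        0.0000e+00]), 'tool_pos': array([ 0.212, -0.587,  0.205]), 'orientation': array([-3.093, -0.542,  0.   ]), 'wrist_force': array([0.265, 0.223, 0.381]), 'torque': array([ 0.07 ,  0.004, -0.02 ]), 'gripper_force': np.float64(0.0), 'gripper_width': np.float64(0.085)}
top [0.422 0.231 0.923] [[-0.03, -1.0, 0.02], [-0.98, 0.03, -0.19], [0.19, -0.02, -0.98]] 388.0090937750027
side [0.154 0.08  0.762] [[0.28, -0.96, 0.0], [-0.8, -0.23, -0.55], [0.53, 0.15, -0.84]] 380.17678682960894
```

View pics/top0.png

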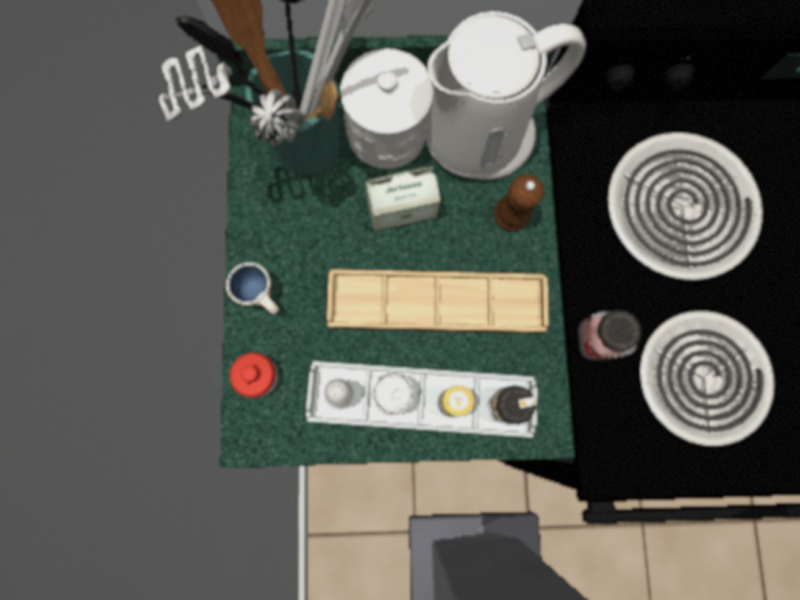

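View pics/side0.png

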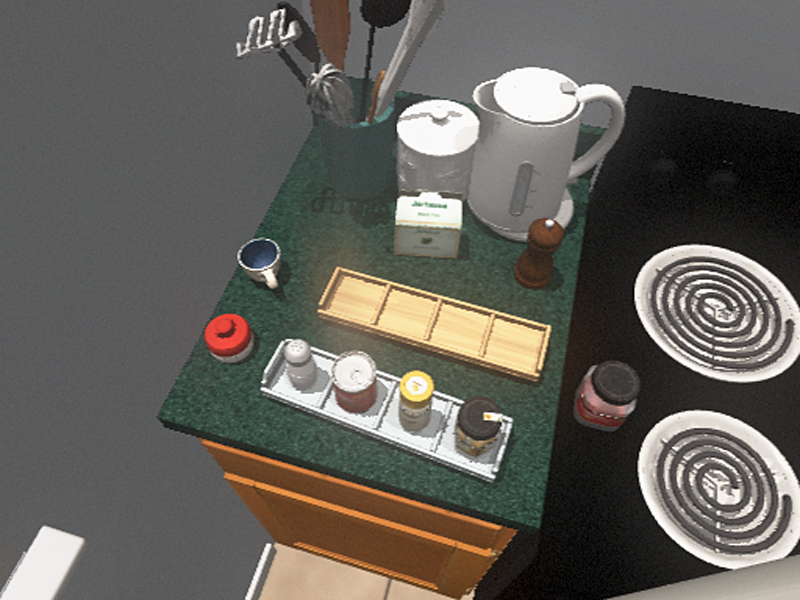

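Top view: the near steel rack holds, left to right, salt (340,392), tin (397,393), spice (458,401) and honey (515,405). The empty wooden rack is behind it, (328–548, 270–332). Next I'll enlarge this area to read corners.

Run:
```python
from h import *
import pickle
c=pickle.load(open("top.pkl","rb"));f=c["frame"]
# crop cols 190-360 rows 165-285 
cv2.imwrite("pics/topc.png",cv2.resize(f[165:285,190:358],None,fx=4.7,fy=4.7,interpolation=cv2.INTER_CUBIC))
c=pickle.load(open("side.pkl","rb"));f=c["frame"]
cv2.imwrite("pics/sidec.png",cv2.resize(f[165:310,160:360],None,fx=4,fy=4,interpolation=cv2.INTER_CUBIC))
```

```text
(no output)
```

View pics/topc.png

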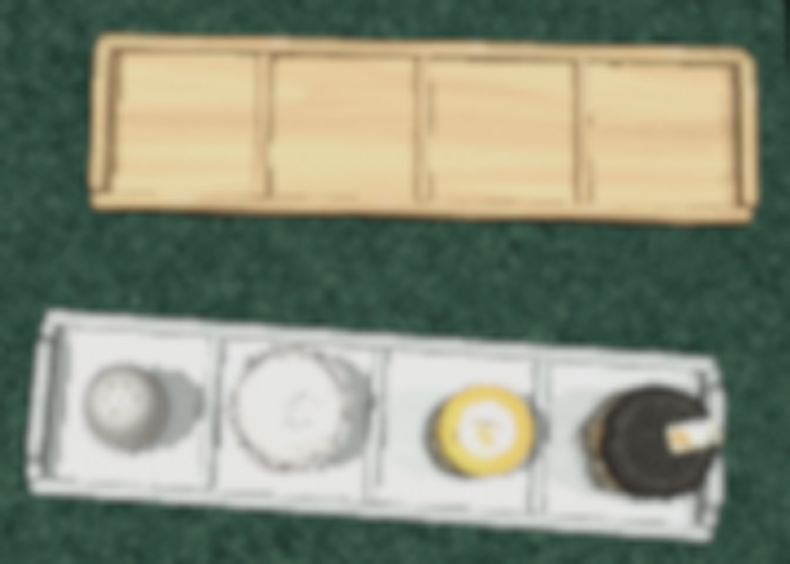

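View pics/sidec.png

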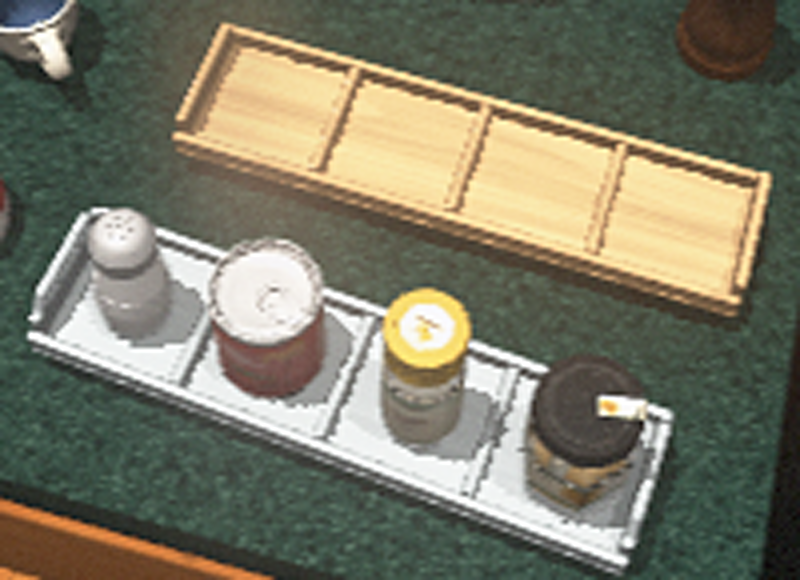

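Crops: the rack dividers, rims and lid circles are readable. I'll fit the poses from divider ends and lid centres in both views.

```bash
cat > fit.py <<'E'
from h import *
import pickle
from scipy.optimize import least_squares
T=pickle.load(open("top.pkl","rb"));S=pickle.load(open("side.pkl","rb"))
tp=lambda p:(190+(p[0]+.5)/4.7-.5,165+(p[1]+.5)/4.7-.5)
sp=lambda p:(160+(p[0]+.5)/4-.5,165+(p[1]+.5)/4-.5)
k=[(sx*.037,y,.034) for y in(.08,0,-.08) for sx in(1,-1)]
D={"wood":([(263,57),(264,196),(423,60),(422,202),(580,65),(583,205)],[(355,68),(320,165),(488,107),(457,208),(622,148),(597,250)]),
"steel":([(218,343),(213,485),(383,352),(373,497),(543,362),(538,510)],[None,(182,383),(373,320),(325,435),(513,372),(470,493)])}
R={}
for n,(a,b) in D.items():
    def res(q,sel=3):
        r=[];c,s=np.cos(q[2]),np.sin(q[2])
        for i,(x,y,z) in enumerate(k):
            X=(q[0]+c*x-s*y,q[1]+s*x+c*y,z)
            if sel&1:r+=list(proj(T,X)-tp(a[i]))
            if sel&2 and b[i]:r+=list(proj(S,X)-sp(b[i]))
        return np.array(r)
    for sel in(1,2,3):
        o=least_squares(res,[.5,.15,0],args=(sel,),loss="soft_l1");print(n,sel,o.x.round(4),np.abs(o.fun).max().round(2))
    R[n]=q=o.x;c,s=np.cos(q[2]),np.sin(q[2])
    for y in(.12,.04,-.04,-.12):print("  bay",np.round((q[0]-s*y,q[1]+c*y),4))
for n,z,a,b in[("salt",.103,(127,407),(122,238)),("tin",.094,(297,408),(268,287)),("spice",.128,(487,430),(428,330)),("honey",.107,(655,440),(588,410))]:
    print(n,ray(T,*tp(a),z)[:2].round(4),ray(S,*sp(b),z)[:2].round(4))
print("mill base",ray(T,512/1.5625,217/1.5625,.0).round(3))
E
python3 fit.py
```

```text
wood 1 [ 0.5998  0.1526 -0.0477] 0.91
wood 2 [ 0.6022  0.1484 -0.0411] 1.78
wood 3 [ 0.6008  0.1509 -0.0514] 2.33
  bay [0.6069 0.2707]
  bay [0.6028 0.1908]
  bay [0.5987 0.1109]
  bay [0.5946 0.031 ]
steel 1 [ 0.4559  0.1803 -0.0939] 1.42
steel 2 [ 0.4558  0.1775 -0.1036] 1.59
steel 3 [ 0.4559  0.1791 -0.0957] 1.94
  bay [0.4674 0.2986]
  bay [0.4598 0.219 ]
  bay [0.4521 0.1393]
  bay [0.4445 0.0597]
salt [0.4639 0.2955] [0.4659 0.296 ]
tin [0.4618 0.2198] [0.4644 0.2206]
spice [0.4484 0.1386] [0.448  0.1365]
honey [0.4426 0.0619] [0.4393 0.0578]
mill base [0.74  0.023 0.   ]
```

```bash
cat > go.py <<'E'
import sys
from h import *
from scipy.spatial.transform import Rotation as Ro
def delta(P,yaw):
    s=read_state();R=Ro.from_rotvec(s["orientation"]).as_matrix()
    d=R.T@(np.array(P)-s["tool_pos"])*1000
    y=np.arctan2(R[1,1],R[0,1]);turn=-np.degrees((yaw-y+np.pi)%(2*np.pi)-np.pi)
    print("t",round(float(s["t"]),2),"pos",np.round(s["tool_pos"],4),"yaw",round(y,4),"shift",d.round(1),"turn",round(turn,1),"w",round(float(s["gripper_width"]),4),"tilt",np.round(R[:2,2],3))
if __name__=="__main__": 
    a=[float(v) for v in sys.argv[1:]]
    for i in range(0,len(a),4): delta(a[i:i+3],a[i+3])
E
python3 go.py .441 .060 .22 -.096
```

```text
t 0.1 pos [ 0.2123 -0.5874  0.2049] yaw -1.224 shift [ 435.1 -531.1  -14.4] turn -64.6 w 0.0854 tilt [-0.     0.001]
```

Request:
jog_arm(series=[435,-531,-15,-65,435,-531,-15,-65,435,-531,-15,-65,435,-531,-15,-65,435,-531,-15,-65,435,-531,-15,-65,435,-531,-15,-65,435,-531,-15,-65,435,-531,-15,-65,435,-531,-15,-65,435,-531,-15,-65,435,-531,-15,-65], gripper=1, force=40)

```text
t: 1.1
tool_pos: [0.3789, -0.1145, 0.2166]
orientation: [2.319, 2.119, 0.0]
wrist_force: [0.4, -0.6, 0.5]
gripper_width: 0.0852
gripper_force: 0.0
```

```bash
python3 go.py .441 .060 .22 -.096
```

```text
t 1.1 pos [ 0.3789 -0.1145  0.2166] yaw -0.0898 shift [179.4  46.2  -3.4] turn 0.4 w 0.0852 tilt [ 0. -0.]
```

Request:
jog_arm(series=[40,10,-1,0,80,20,-2,0,120,30,-3,0,150,39,-3,0.4,170,44,-3,0.4,179,46,-3,0.4,179,46,-3,0.4,179,46,-3,0.4])

```text
t: 1.77
tool_pos: [0.4402, 0.0573, 0.2192]
orientation: [-2.325, -2.113, 0.002]
wrist_force: [-0.3, -0.2, 0.6]
gripper_width: 0.085
gripper_force: 0.0
```

```bash
python3 - <<'E'
from h import *
c=read_camera("wrist")
f=c["frame"].copy()
for P in [(.441,.060,.107),(.4445,.0597,.107),(.448,.138,.128)]:
    p=proj(c,P);print(p.round(1));cv2.drawMarker(f,tuple(int(round(v)) for v in p),(0,0,255),0,8)
cv2.imwrite("pics/w1.png",cv2.resize(f,(800,600),interpolation=cv2.INTER_CUBIC))
E
python3 go.py .441 .060 .22 -.096
```

```text
[255.3 172.4]
[258.8 172.4]
[254.8  89.2]
t 1.82 pos [0.4401 0.0568 0.2192] yaw -0.0965 shift [ 3.2  0.6 -0.8] turn -0.0 w 0.0859 tilt [-0.001 -0.001]
```

View pics/w1.png

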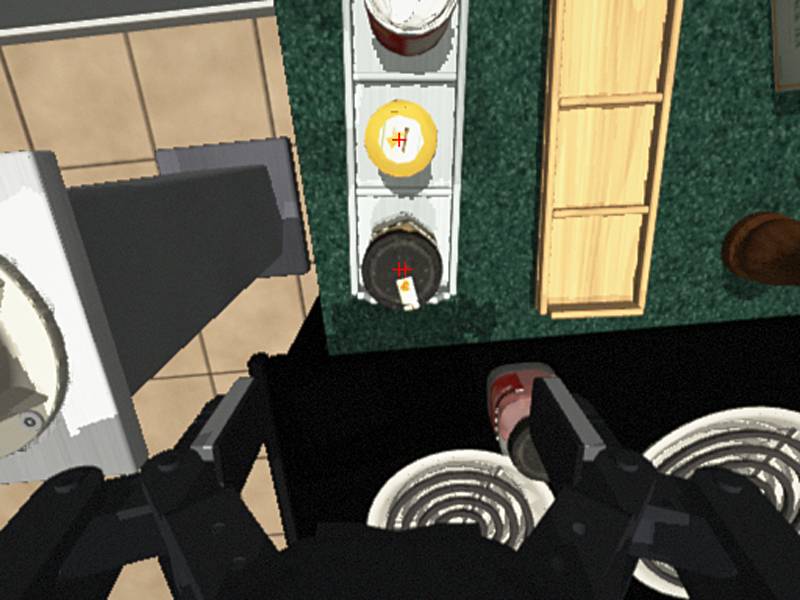

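The predicted marks fall on the honey lid (402,269) and the spice cap (400,139), so the fit is good. Lowering onto the honey.

Request:
jog_arm(series=[3,1,30,0,3,1,65,0,3,1,100,0,3,1,130,0,3,1,150,0,3,1,163,0,3,1,170,0,3,1,170,0,3,1,170,0])

```text
t: 2.57
tool_pos: [0.4421, 0.0598, 0.0499]
orientation: [2.327, 2.11, -0.0]
wrist_force: [1.1, 1.1, 0.9]
gripper_width: 0.0851
gripper_force: 0.0
```

Request:
jog_arm(series=[0,0,0,0,0,0,0,0,0,0,0,0,0,0,0,0,0,0,0,0,0,0,0,0,0,0,0,0,0,0,0,0], gripper=0, force=40)

```text
t: 3.23
tool_pos: [0.4429, 0.0607, 0.0506]
orientation: [2.325, 2.111, 0.002]
wrist_force: [-0.4, -1.2, 7.3]
gripper_width: 0.0517
gripper_force: 40.3
```

```bash
python3 go.py .442 .06 .2 -.096 .6069 .2707 .2 -.05
```

```text
t 3.23 pos [0.4429 0.0607 0.0506] yaw -0.0962 shift [  -0.7   -0.5 -149.4] turn -0.0 w 0.0517 tilt [0.002 0.   ]
t 3.23 pos [0.4429 0.0607 0.0506] yaw -0.0962 shift [ 224.9  143.4 -149.1] turn -2.6 w 0.0517 tilt [0.002 0.   ]
```

Request:
jog_arm(series=[0,0,-5,0,0,0,-15,0,0,0,-35,0,0,0,-60,0,0,0,-85,0,0,0,-110,0,0,0,-126,0,0,0,-135,0,10,6,-138,-0.3,30,19,-138,-0.7,55,35,-138,-1,80,51,-138,-1.5])

```text
t: 4.23
tool_pos: [0.5008, 0.1365, 0.1869]
orientation: [-2.298, -2.141, 0.001]
wrist_force: [1.0, -0.3, -3.5]
gripper_width: 0.0514
gripper_force: 42.7
```

```bash
python3 go.py .6069 .2707 .1885 -.05
```

```text
t 4.23 pos [0.5008 0.1365 0.1869] yaw -0.0708 shift [141.3  96.4  -1.7] turn -1.2 w 0.0514 tilt [-0.001 -0.   ]
```

Request:
jog_arm(series=[28,19,-1,-0.5,56,38,-1,-1,83,57,-1,-1.2,107,73,-1,-1.2,124,85,-1,-1.2,135,92,-1,-1.2,141,96,-1,-1.2,141,96,-1,-1.2,141,96,-1,-1.2])

```text
t: 4.98
tool_pos: [0.6053, 0.2691, 0.1874]
orientation: [-2.275, -2.166, 0.003]
wrist_force: [-1.2, -0.9, -2.8]
gripper_width: 0.0515
gripper_force: 42.7
```

```bash
python3 - <<'E'
from h import *
c=read_camera("wrist")
f=c["frame"].copy()
for P in [(.6069,.2707,.022),(.6028,.1908,.022),(.5987,.1109,.022)]:
    p=proj(c,P);print(p.round(1));cv2.drawMarker(f,tuple(int(round(v)) for v in p),(0,0,255),0,8)
cv2.imwrite("pics/w2.png",cv2.resize(f,(800,600),interpolation=cv2.INTER_CUBIC))
E
python3 go.py .6069 .2707 .0515 -.05
```

```text
[256.1 161.2]
[255.9 223.7]
[255.8 278.2]
t 5.03 pos [0.6053 0.2687 0.1877] yaw -0.0494 shift [  2.2   1.7 136.2] turn 0.0 w 0.0514 tilt [-0.002 -0.001]
```

View pics/w2.png

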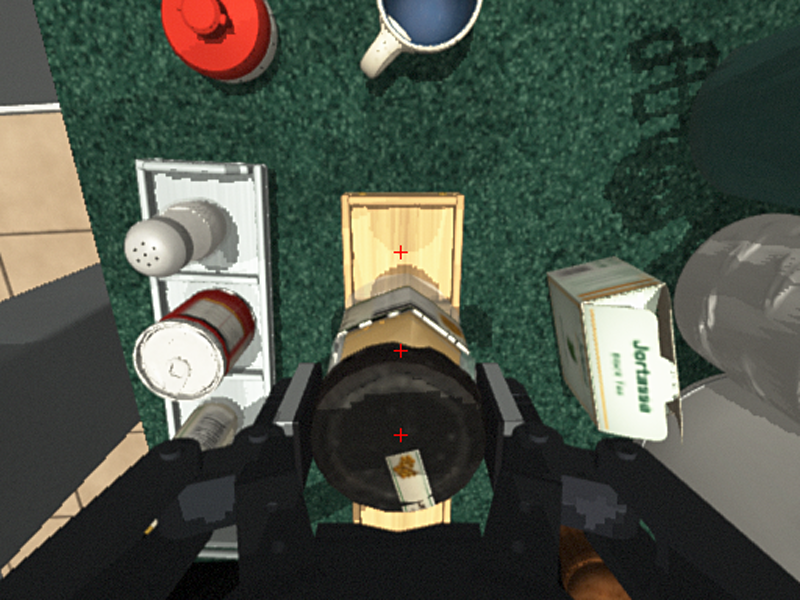

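The bay is centred under the mark (400,252), and the honey is held square at (398,430). Lowering it.

Request:
jog_arm(series=[2,2,10,0,2,2,30,0,2,2,60,0,2,2,90,0,2,2,112,0,2,2,124,0,2,2,131,0,2,2,135,0,2,2,136,0,2,2,136,0,2,2,136,0])

```text
t: 5.95
tool_pos: [0.6092, 0.2715, 0.0539]
orientation: [2.275, 2.165, 0.003]
wrist_force: [0.4, -1.0, -3.1]
gripper_width: 0.0516
gripper_force: 42.7
```

```bash
python3 go.py .6069 .2707 .0505 -.05; python3 -c "
from h import *;print(read_state()['wrist_force'])"
```

```text
t 5.95 pos [0.6092 0.2715 0.0539] yaw -0.0494 shift [-0.9 -2.2  3.4] turn 0.0 w 0.0516 tilt [0.002 0.001]
[ 0.38177626 -1.0072136  -3.11359152]
```

Request:
jog_arm(series=[0,-1,1,0,0,-1,2,0,0,-1,3,0,0,-1,3,0,0,-1,3,0])

```text
t: 6.37
tool_pos: [0.6077, 0.2713, 0.0506]
orientation: [2.275, 2.166, 0.001]
wrist_force: [-1.6, -1.5, 5.2]
gripper_width: 0.0515
gripper_force: 43.2
```

Contact (+8 N). Releasing.

Request:
jog_arm(series=[0,0,0,0,0,0,0,0,0,0,0,0,0,0,0,0,0,0,0,0,0,0,0,0,0,0,-5,0,0,0,-25,0,0,0,-60,0,0,0,-100,0,0,0,-140,0,0,0,-165,0], gripper=1)

```text
t: 7.37
tool_pos: [0.6085, 0.2717, 0.2194]
orientation: [2.275, 2.165, 0.007]
wrist_force: [0.0, 1.5, 0.4]
gripper_width: 0.0853
gripper_force: 0.0
```

```bash
python3 go.py .448 .1375 .22 -.096
```

```text
t 7.37 pos [0.6085 0.2717 0.2194] yaw -0.0494 shift [-142.  -153.7   -1.5] turn 2.7 w 0.0853 tilt [0.004 0.002]
```

Request:
jog_arm(series=[-25,-27,0,0.5,-52,-56,0,1,-80,-86,0,2,-104,-112,0,2.7,-122,-132,0,2.7,-135,-146,0,2.7,-142,-154,0,2.7,-142,-154,0,2.7,-142,-154,0,2.7])

```text
t: 8.12
tool_pos: [0.4473, 0.1373, 0.2151]
orientation: [2.326, 2.111, 0.003]
wrist_force: [0.5, 0.4, 1.0]
gripper_width: 0.0854
gripper_force: 0.0
```

```bash
python3 go.py .448 .1375 .060 -.096
```

```text
t 8.12 pos [0.4473 0.1373 0.2151] yaw -0.097 shift [  0.2   0.4 155.1] turn -0.1 w 0.0854 tilt [0.002 0.001]
```

Request:
jog_arm(series=[0,0,10,0,0,0,30,0,0,0,60,0,0,0,90,0,0,0,118,0,0,0,138,0,0,0,150,0,0,0,155,0,0,0,155,0,0,0,155,0])

```text
t: 8.95
tool_pos: [0.447, 0.1373, 0.0593]
orientation: [-2.326, -2.112, 0.0]
wrist_force: [0.8, -0.5, -0.6]
gripper_width: 0.0856
gripper_force: 0.0
```

Request:
jog_arm(series=[0,0,0,0,0,0,0,0,0,0,0,0,0,0,0,0,0,0,0,0,0,0,0,0,0,0,0,0,0,0,0,0,0,0,0,0], gripper=0, force=35)

```text
t: 9.7
tool_pos: [0.4472, 0.1372, 0.0602]
orientation: [2.326, 2.111, 0.002]
wrist_force: [0.6, 0.1, 7.8]
gripper_width: 0.0399
gripper_force: 35.4
```

```bash
python3 go.py .6028 .1908 .2 -.05
```

```text
t 9.7 pos [0.4472 0.1372 0.0602] yaw -0.0966 shift [  68.5  149.9 -139.5] turn -2.7 w 0.0399 tilt [0.002 0.001]
```

Request:
jog_arm(series=[0,0,-5,0,0,0,-15,0,0,0,-35,0,0,0,-60,0,0,0,-80,0,0,0,-95,0,0,0,-105,0,0,0,-110,0,5,10,-110,0,15,32,-110,-1,27,59,-110,-1.5,40,87,-110,-2])

```text
t: 10.7
tool_pos: [0.5377, 0.1687, 0.1684]
orientation: [-2.288, -2.152, 0.002]
wrist_force: [0.4, -0.0, -1.8]
gripper_width: 0.0399
gripper_force: 35.4
```

```bash
python3 go.py .6028 .1908 .17 -.05
```

```text
t 10.7 pos [0.5377 0.1687 0.1684] yaw -0.0612 shift [26.1 63.6 -1.7] turn -0.6 w 0.0399 tilt [-0.001 -0.   ]
```

Request:
jog_arm(series=[10,23,0,-0.6,18,43,0,-0.6,23,56,0,-0.6,26,63,0,-0.6,26,63,0,-0.6,26,63,0,-0.6])

```text
t: 11.2
tool_pos: [0.6006, 0.1903, 0.1683]
orientation: [-2.277, -2.163, 0.003]
wrist_force: [-0.5, 0.2, -2.0]
gripper_width: 0.0397
gripper_force: 35.4
```

```bash
python3 go.py .6028 .1908 .0625 -.05
```

```text
t 11.2 pos [0.6006 0.1903 0.1683] yaw -0.0511 shift [  0.7   2.4 105.8] turn -0.1 w 0.0397 tilt [-0.002 -0.001]
```

Request:
jog_arm(series=[1,1,10,0,1,1,30,0,1,1,55,0,1,1,78,0,1,1,92,0,1,1,100,0,1,1,104,0,1,1,106,0,1,1,106,0,1,1,106,0,1,1,106,0])

```text
t: 12.12
tool_pos: [0.6031, 0.1916, 0.0645]
orientation: [2.277, 2.163, 0.002]
wrist_force: [0.5, 0.7, -1.8]
gripper_width: 0.0398
gripper_force: 35.4
```

Request:
jog_arm(series=[0,0,1,0,0,0,2,0,0,0,3.5,0,0,0,3.5,0,0,0,3.5,0])

```text
t: 12.53
tool_pos: [0.6027, 0.1914, 0.0602]
orientation: [2.277, 2.164, 0.001]
wrist_force: [0.3, -0.5, -0.1]
gripper_width: 0.0398
gripper_force: 35.1
```

Request:
jog_arm(series=[0,0,0.7,0,0,0,0.7,0,0,0,0.7,0])

```text
t: 12.78
tool_pos: [0.6029, 0.1916, 0.0601]
orientation: [2.277, 2.164, 0.001]
wrist_force: [-1.1, -1.4, 6.5]
gripper_width: 0.0397
gripper_force: 34.6
```

Request:
jog_arm(series=[0,0,0,0,0,0,0,0,0,0,0,0,0,0,0,0,0,0,0,0,0,0,0,0,0,0,-5,0,0,0,-25,0,0,0,-60,0,0,0,-95,0,0,0,-125,0,0,0,-150,0], gripper=1)

```text
t: 13.78
tool_pos: [0.603, 0.1915, 0.2124]
orientation: [2.277, 2.163, 0.003]
wrist_force: [1.5, 1.2, -0.2]
gripper_width: 0.0855
gripper_force: 0.0
```

```bash
python3 go.py .4625 .2195 .21 -.096
python3 - <<'E'
from h import *
c=read_camera("side");f=c["frame"]
cv2.imwrite("pics/s2.png",cv2.resize(f[150:310,140:360],None,fx=3,fy=3,interpolation=cv2.INTER_CUBIC))
E
```

```text
t 13.78 pos [0.603  0.1915 0.2124] yaw -0.0511 shift [  20.7 -141.7    2.1] turn 2.6 w 0.0855 tilt [0.002 0.001]
```

View pics/s2.png

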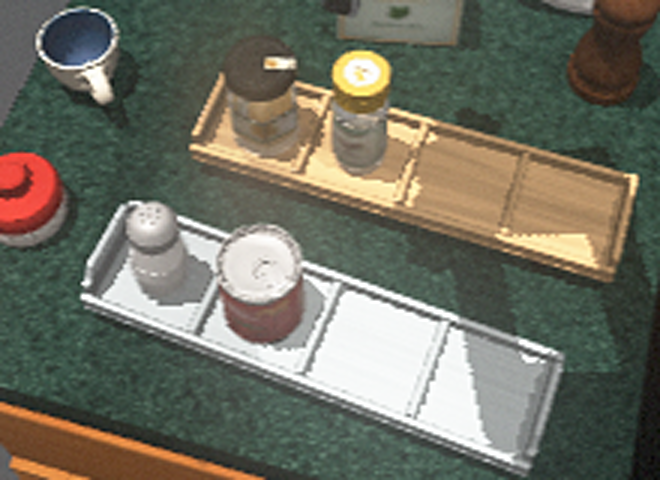

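Honey (260,95) and spice (360,110) stand upright in wood bays 1 and 2. Next the tin.

Request:
jog_arm(series=[4,-25,0,0.5,8,-55,0,1,12,-85,0,2,16,-110,0,2.6,19,-128,0,2.6,21,-138,0,2.6,21,-142,0,2.6,21,-142,0,2.6,21,-142,0,2.6])

```text
t: 14.58
tool_pos: [0.4626, 0.2197, 0.2096]
orientation: [2.325, 2.112, 0.001]
wrist_force: [-0.3, 0.1, -0.4]
gripper_width: 0.0855
gripper_force: 0.0
```

```bash
python3 go.py .4625 .2195 .048 -.096
```

```text
t 14.58 pos [0.4626 0.2197 0.2096] yaw -0.0963 shift [ -0.3  -0.2 161.6] turn -0.0 w 0.0855 tilt [0.001 0.   ]
```

Request:
jog_arm(series=[0,0,10,0,0,0,30,0,0,0,60,0,0,0,92,0,0,0,122,0,0,0,145,0,0,0,156,0,0,0,160,0,0,0,160,0,0,0,160,0])

```text
t: 15.42
tool_pos: [0.4626, 0.2199, 0.05]
orientation: [2.326, 2.111, 0.002]
wrist_force: [0.2, -0.5, 0.2]
gripper_width: 0.0856
gripper_force: 0.0
```

Request:
jog_arm(series=[0,0,0,0,0,0,0,0,0,0,0,0,0,0,0,0,0,0,0,0,0,0,0,0,0,0,0,0,0,0,0,0], gripper=0, force=40)

```text
t: 16.08
tool_pos: [0.4629, 0.22, 0.0506]
orientation: [2.325, 2.111, 0.004]
wrist_force: [0.4, -1.2, 8.0]
gripper_width: 0.0554
gripper_force: 42.2
```

```bash
python3 go.py .5987 .1109 .16 -.05
```

```text
t 16.08 pos [0.4629 0.22   0.0506] yaw -0.0963 shift [ -95.4  145.9 -109.2] turn -2.7 w 0.0554 tilt [0.003 0.001]
```

Request:
jog_arm(series=[0,0,-5,0,0,0,-15,0,0,0,-35,0,0,0,-62,0,0,0,-90,0,0,0,-112,0,0,0,-125,0,0,0,-130,0,-7,10,-130,0,-21,32,-130,-1,-37,57,-130,-1.5,-54,83,-130,-2])

```text
t: 17.08
tool_pos: [0.5393, 0.1568, 0.1784]
orientation: [-2.286, -2.153, 0.002]
wrist_force: [1.5, -0.1, -1.3]
gripper_width: 0.0557
gripper_force: 43.1
```

```bash
python3 go.py .5987 .1109 .18 -.05
```

```text
t 17.08 pos [0.5393 0.1568 0.1784] yaw -0.0599 shift [-42.3  62.1  -1.6] turn -0.6 w 0.0557 tilt [-0.001 -0.   ]
```

Request:
jog_arm(series=[-16,23,0,-0.5,-29,43,0,-0.5,-37,55,0,-0.5,-42,62,0,-0.5,-42,62,0,-0.5,-42,62,0,-0.5])

```text
t: 17.58
tool_pos: [0.5975, 0.1122, 0.1786]
orientation: [-2.279, -2.161, 0.002]
wrist_force: [-0.3, -0.1, -2.3]
gripper_width: 0.056
gripper_force: 43.1
```

```bash
python3 go.py .5987 .1109 .0525 -.05
```

```text
t 17.58 pos [0.5975 0.1122 0.1786] yaw -0.0534 shift [ -1.3   1.5 126.1] turn -0.2 w 0.056 tilt [-0.002  0.   ]
```

Request:
jog_arm(series=[-1,1,10,0,-1,1,30,0,-1,1,58,0,-1,1,85,0,-1,1,106,0,-1,1,118,0,-1,1,124,0,-1,1,126,0,-1,1,126,0,-1,1,126,0,-1,1,126,0])

```text
t: 18.5
tool_pos: [0.6003, 0.1113, 0.0546]
orientation: [2.279, 2.161, 0.003]
wrist_force: [0.8, -0.2, -2.7]
gripper_width: 0.0559
gripper_force: 43.1
```

Request:
jog_arm(series=[0,0,1,0,0,0,2,0,0,0,3,0,0,0,3,0,0,0,3,0])

```text
t: 18.92
tool_pos: [0.5996, 0.1111, 0.0506]
orientation: [2.279, 2.162, 0.001]
wrist_force: [-0.5, -0.0, 1.6]
gripper_width: 0.0558
gripper_force: 43.5
```

Contact. Releasing.

Request:
jog_arm(series=[0,0,0.3,0,0,0,0.3,0,0,0,0.3,0,0,0,0.3,0,0,0,0.3,0,0,0,0.3,0,0,0,-5,0,0,0,-25,0,0,0,-60,0,0,0,-95,0,0,0,-130,0,0,0,-160,0], gripper=1)

```text
t: 19.92
tool_pos: [0.5996, 0.1111, 0.2133]
orientation: [2.279, 2.161, 0.002]
wrist_force: [1.0, 0.4, 0.1]
gripper_width: 0.0857
gripper_force: 0.0
```

```bash
python3 go.py .465 .2957 .21 -.096
```

```text
t 19.92 pos [0.5996 0.1111 0.2133] yaw -0.0529 shift [ 177.2 -144.2    3.1] turn 2.5 w 0.0857 tilt [0.002 0.   ]
```

Request:
jog_arm(series=[20,-16,0,0.5,48,-39,0,1,80,-65,0,2,110,-90,0,2.5,138,-113,0,2.5,160,-130,0,2.5,172,-140,0,2.5,177,-144,0,2.5,177,-144,0,2.5,177,-144,0,2.5,177,-144,0,2.5])

```text
t: 20.83
tool_pos: [0.4656, 0.2947, 0.2104]
orientation: [2.326, 2.111, 0.0]
wrist_force: [-0.6, 0.2, 0.4]
gripper_width: 0.0856
gripper_force: 0.0
```

```bash
python3 go.py .465 .2957 .045 -.096
python3 - <<'E'
from h import *
c=read_camera("wrist")
f=c["frame"].copy()
for P in [(.465,.2957,.112)]:
    p=proj(c,P);print(p.round(1));cv2.drawMarker(f,tuple(int(round(v)) for v in p),(0,0,255),0,8)
cv2.imwrite("pics/w3.png",cv2.resize(f,(800,600),interpolation=cv2.INTER_CUBIC))
E
```

```text
t 20.83 pos [0.4656 0.2947 0.2104] yaw -0.0972 shift [  1.   -0.8 165.4] turn -0.1 w 0.0856 tilt [ 0. -0.]
[253.9 178.1]
```

View pics/w3.png

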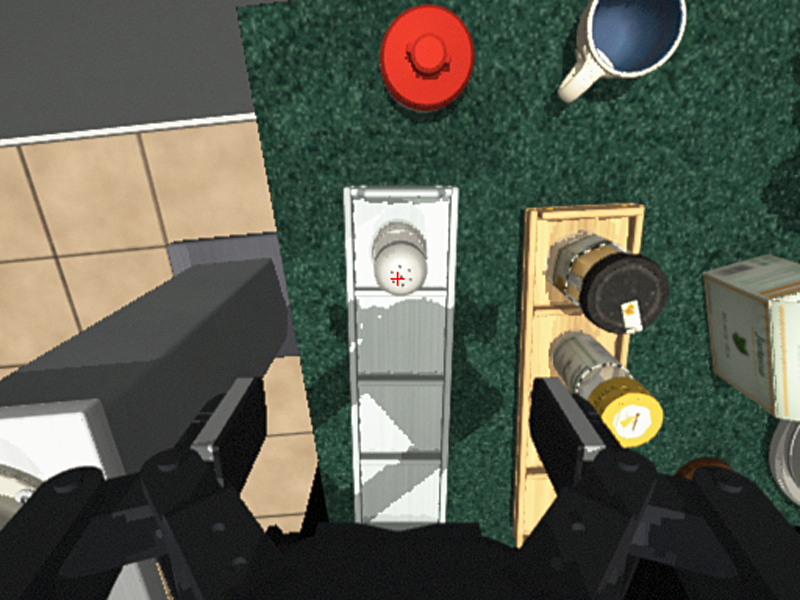

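The salt top is at (401,274) against the mark at (397,278), so I'll shift about 2–3 mm and lower.

Request:
jog_arm(series=[3,1,10,0,3,1,30,0,3,1,60,0,3,1,92,0,3,1,122,0,3,1,147,0,3,1,160,0,3,1,165,0,3,1,165,0,3,1,165,0])

```text
t: 21.72
tool_pos: [0.4667, 0.2982, 0.0455]
orientation: [2.327, 2.111, 0.0]
wrist_force: [0.4, -0.1, 0.1]
gripper_width: 0.0854
gripper_force: 0.0
```

Request:
jog_arm(series=[0,0,0,0,0,0,0,0,0,0,0,0,0,0,0,0,0,0,0,0,0,0,0,0,0,0,0,0,0,0,0,0,0,0,0,0], gripper=0, force=35)

```text
t: 22.47
tool_pos: [0.4667, 0.2987, 0.0462]
orientation: [2.326, 2.112, 0.002]
wrist_force: [-0.3, -0.3, 6.3]
gripper_width: 0.0336
gripper_force: 34.2
```

```bash
python3 go.py .5946 .031 .185 -.05
```

```text
t 22.47 pos [0.4667 0.2987 0.0462] yaw -0.0964 shift [-254.   153.2 -138.8] turn -2.7 w 0.0336 tilt [0.001 0.001]
```

Request:
jog_arm(series=[0,0,-5,0,0,0,-15,0,0,0,-35,0,0,0,-62,0,0,0,-90,0,0,0,-115,0,0,0,-132,0,0,0,-140,0,-10,6,-140,0,-31,18,-140,-1,-58,34,-140,-1.5,-87,52,-140,-2])

```text
t: 23.47
tool_pos: [0.5089, 0.2054, 0.1842]
orientation: [-2.286, -2.154, 0.003]
wrist_force: [0.3, 0.8, -0.4]
gripper_width: 0.0336
gripper_force: 34.5
```

```bash
python3 go.py .5946 .031 .186 -.05
```

```text
t 23.47 pos [0.5089 0.2054 0.1842] yaw -0.0592 shift [-169.    95.9   -1.8] turn -0.5 w 0.0336 tilt [-0.002 -0.001]
```

Request:
jog_arm(series=[-29,17,0,-0.5,-58,33,0,-0.5,-87,49,0,-0.5,-115,65,0,-0.5,-138,78,0,-0.5,-155,88,0,-0.5,-165,94,0,-0.5,-169,96,0,-0.5,-169,96,0,-0.5,-169,96,0,-0.5])

```text
t: 24.3
tool_pos: [0.5942, 0.0326, 0.1847]
orientation: [-2.279, -2.161, 0.001]
wrist_force: [-0.2, 0.3, -1.0]
gripper_width: 0.0335
gripper_force: 34.5
```

```bash
python3 go.py .5946 .031 .0485 -.05
python3 - <<'E'
from h import *
c=read_camera("wrist")
f=c["frame"].copy()
for P in [(.5946,.031,.022)]:
    p=proj(c,P);print(p.round(1));cv2.drawMarker(f,tuple(int(round(v)) for v in p),(0,0,255),0,8)
cv2.imwrite("pics/w4.png",cv2.resize(f,(800,600),interpolation=cv2.INTER_CUBIC))
E
```

```text
t 24.3 pos [0.5942 0.0326 0.1847] yaw -0.0529 shift [ -1.7   0.6 136.2] turn -0.2 w 0.0335 tilt [-0.001  0.   ]
[255.2 164.7]
```

View pics/w4.png

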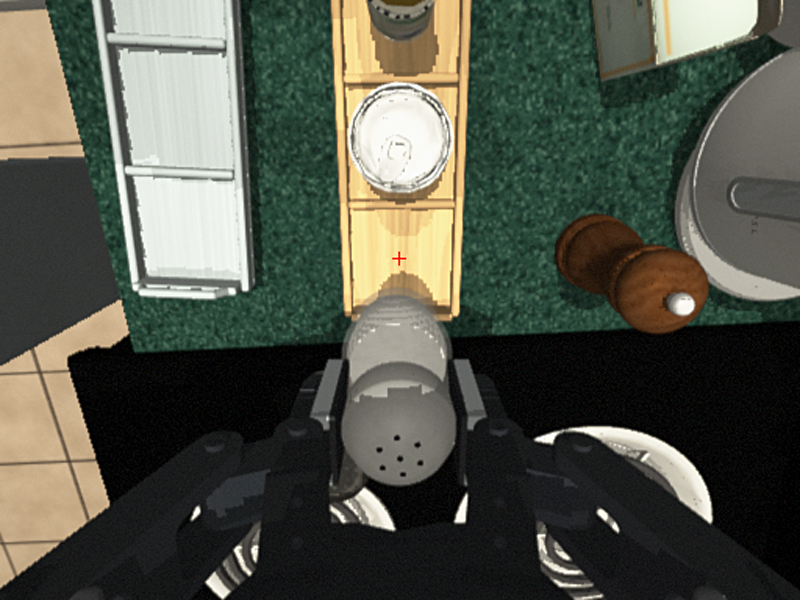

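The salt is held upright. The last bay is centred on the mark (400,258) and the tin sits in its bay at (400,140). Lowering.

Request:
jog_arm(series=[-1,0,10,0,-1,0,30,0,-1,0,58,0,-1,0,88,0,-1,0,112,0,-1,0,126,0,-1,0,133,0,-1,0,136,0,-1,0,136,0,-1,0,136,0,-1,0,136,0])

```text
t: 25.27
tool_pos: [0.5958, 0.0313, 0.0505]
orientation: [2.278, 2.161, 0.002]
wrist_force: [-0.3, -0.2, -1.2]
gripper_width: 0.0331
gripper_force: 34.5
```

Request:
jog_arm(series=[0,0,1,0,0,0,2,0,0,0,3,0,0,0,3,0,0,0,3,0])

```text
t: 25.68
tool_pos: [0.595, 0.0311, 0.0464]
orientation: [2.279, 2.162, 0.0]
wrist_force: [-0.5, -0.1, -0.1]
gripper_width: 0.0335
gripper_force: 34.6
```

Request:
jog_arm(series=[0,0,0.7,0,0,0,0.7,0,0,0,0.7,0])

```text
t: 25.93
tool_pos: [0.5953, 0.0311, 0.0463]
orientation: [2.279, 2.162, 0.001]
wrist_force: [-1.3, -1.1, 5.9]
gripper_width: 0.0334
gripper_force: 36.3
```

Request:
jog_arm(series=[0,0,0,0,0,0,0,0,0,0,0,0,0,0,0,0,0,0,0,0,0,0,0,0,0,0,-5,0,0,0,-25,0,0,0,-60,0,0,0,-95,0,0,0,-130,0,0,0,-170,0], gripper=1)

```text
t: 26.93
tool_pos: [0.594, 0.0311, 0.2169]
orientation: [-2.279, -2.161, 0.002]
wrist_force: [0.4, -0.1, -0.6]
gripper_width: 0.0852
gripper_force: 0.0
```

Request:
jog_arm(series=[0,-30,-5,0,0,-70,-10,0,0,-110,-10,0,0,-140,-10,0,0,-160,-10,0,0,-170,-10,0,0,-170,-10,0,0,-170,-10,0,0,-170,-10,0])

```text
t: 27.68
tool_pos: [0.4268, 0.0402, 0.226]
orientation: [2.279, 2.161, 0.002]
wrist_force: [0.3, -0.2, -0.1]
gripper_width: 0.0855
gripper_force: 0.0
```

Run:
```python
from h import *
a=read_camera("side")["frame"][130:310,130:360];b=read_camera("top")["frame"][110:300,130:370]
a=cv2.resize(a,(398,312));b=cv2.resize(b,(394,312))
cv2.imwrite("pics/end.png",np.hstack([a,b]))
```

```text
(no output)
```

View pics/end.png

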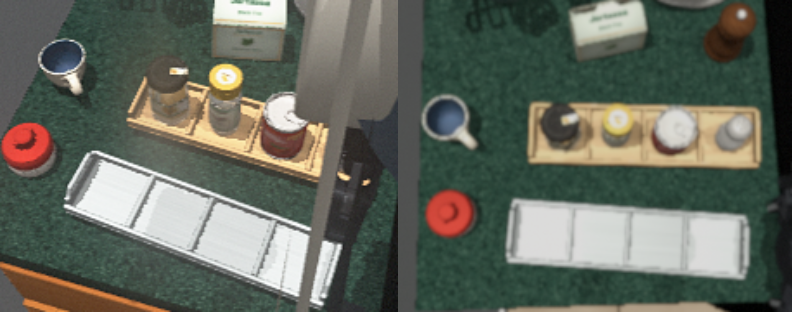

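All four are in mirrored order, and the steel rack is empty. One quick check of the salt's lean (right bay) before handing in.

Run:
```python
from h import *
c=read_camera("top");f=c["frame"].copy()
for P in[(.595,.031,.022),(.595,.031,.112),(.5995,.111,.094),(.603,.191,.128)]:
    cv2.drawMarker(f,tuple(int(round(v)) for v in proj(c,P)),(0,0,255),0,5)
cv2.imwrite("pics/fin.png",cv2.resize(f[165:220,260:360],None,fx=7,fy=7,interpolation=cv2.INTER_CUBIC))
```

```text
(no output)
```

View pics/fin.png

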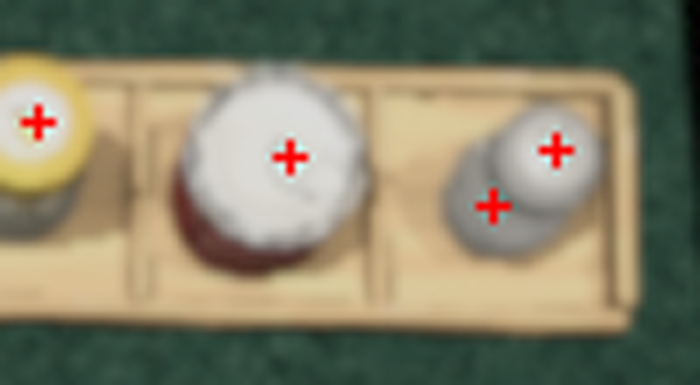

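The salt's base (493,207) and top (556,150) match an upright pose. Handing in.

```bash
python3 -c "
from h import *;print(sign_off())"
```

```text
the job is handed in; nothing more can be done
None
```

The job is handed in: honey, spice, tin and salt now stand upright in the wooden rack from left to right, mirroring the steel rack, with the bystanders untouched and about 28 s used; the judge's result was not shown.

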